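# Draw out a rack's filter tray with the pull hook

### The job

Take the orange T-handled pull hook from its stand, hook it into the finger hole of the rack's filter tray and draw the tray out smoothly until you feel it come up firmly against its stop, gently enough not to strain the tray (no more than about 20 N on it). Pull with the hook only, never with the fingers. Leave the tray out, unhook, hang the hook back on its stand and let go, without disturbing anything else on the bench.

Things in the scene. Friction and masses are not known exactly. Their poses are not given: they have to be found in the camera images.
- rack: Black desktop rack case, fixed, 260 deep (x) x 280 wide (y) x 153 high. Origin: centre of its underside; x level from its front to its back, z up. Its front panels face the robot, outer faces at x = -134. The two lower units are plug-ins that stay; the top bay holds the filter tray, which slides straight out along -x of this frame, and stays where it is left.
- finger_hole (a point): Centre of the round finger hole, 24 in diameter, amid the filter tray's bright front panel, on its outer face; moves with the tray. Axes as the rack's. Panel: 4 thick, 252 wide, from 18.6 below to 23.9 above this point; its top edge bears a yellow brow, 30 wide, 3 thick, jutting out 6. Behind is free space from 4 to 47 past the outer face, from 14 below this point to 24 above (the case's top). 
- filter_tray (a joint): How far the tray (0.3 to 1 kg, about 4 N to slide) is out, in m: 0 fully in, growing as it comes out. Starts 0 to 0.012 out. A stop tab clamped to its runner (adjustable along a slot) meets the front stop somewhere between 0.082 and 0.122 out; the tab cannot be seen and its place differs from rack to rack, so the stop must be felt.
- front_stop: Small rubber buffer hidden inside the case at the right-hand front corner; it halts the tray when the tray's stop tab meets it. It gives about 2.5 N per mm on top of the sliding force, for 3 mm, then is solid. Its position does not tell where the tab is.
- hook_handle (a point): Centre of the loose pull hook's (0.1 to 0.2 kg) orange handle, 20 (x) x 90 (y) x 24 (z). Hook axes: z up as it hangs; x the way the toe points. A steel shank, 6 in diameter, goes straight down to a toe 105 below this point. Grip the handle across its 20 mm (fingers closing along x) at its middle, firmly (about 80 N or more), as the pull acts 105 below.
- hook_tip (a point): Top of the hook's upturned lip: 28 along x and 94.5 below the handle's centre. Shank, toe and lip are one bent round wire, 6 in diameter: the toe's axis is 105 below the handle's centre (underside 108 below), the lip stands 28 ahead of the shank (axis to axis, 22 clear between) and its rounded top is 10.5 over the toe's axis.
- stand: Hook stand, fixed to the bench: blue base 75 (x) x 125 (y) x 10, and two posts at y = +-39 whose black saddles carry the ends of the handle; the middle 66 of the handle and the space below it are free. Origin: centre of its underside, z up; x is the way the hung hook's toe points. Saddle floors 126 above the bench, 28 wide in x between cheeks 8 high.
- stand_seat (a point): Where the handle's centre rests when the hook hangs in the stand: 138 above the bench, mid-way between the posts. Axes as the stand's.
- bin_centre (a point): Centre of a blue divided parts bin, 120 x 160 x 45 high, loose; leave alone.
- mug_centre (a point): Centre of a white mug, 82 in diameter, 95 high, loose; leave alone.
- driver_centre (a point): Middle of a red screwdriver lying on the bench, 200 long, 26 thick, loose; leave alone.
- spare_centre (a point): Centre of a spare filter cassette lying flat, 102 x 212 x 14, loose; leave alone.
Not all that is in view belongs to the job. Of the things shaped like the part that bears hook_handle, the orange one is meant.

How it is judged:
On the way, in this order (a step that is already met when the one before it is completed fails the run):
1. the hook's lip is through the finger hole, behind the tray's front panel (x of hook_tip in the frame of finger_hole between 0.004 and 0.03 m and y of hook_tip in the frame of finger_hole between -0.014 and 0.014 m and z of hook_tip in the frame of finger_hole between -0.012 and 0.026 m), for 0.1 s.
2. the hook, behind the panel, holds the tray pressed against its stop with at least 2 N for 0.15 s (contact force between filter_tray and front_stop above 2 N and contact force between hook and filter_tray above 2 N and x of hook_tip in the frame of finger_hole between 0.002 and 0.03 m), for 0.15 s.
At the end, for the whole second after the job is handed in: The tray, brought up against its stop by the hook, is at rest at least 78 mm out; the hook hangs released and at rest on its stand, handle in both saddles: centre within 10 mm sideways and -4 to +6 mm in height of the seat, within 0.2 rad of upright and of the stand's direction (value of joint filter_tray above 0.078 m and horizontal distance between hook_handle and stand_seat below 0.01 m and z of hook_handle in the frame of stand_seat between -0.004 and 0.006 m and angle between hook_handle's own z axis and vertical below 0.2 rad and angle between the y axis of hook_handle and the y axis of stand, either way round below 0.2 rad and linear speed of hook below 0.03 m/s and velocity of joint filter_tray below 0.01 m/s); the robot touches nothing.
It fails at once if the hook bears on the tray with more than 22 N (contact force between hook and filter_tray above 22 N).
It fails at once if the tray is yanked (faster than 0.25 m/s) (velocity of joint filter_tray above 0.25 m/s).
It fails at once if the gripper or arm touches the tray (contact force between any of the fingers, the arm and filter_tray above 0.5 N).
It fails at once if a thing standing on the bench is moved by more than 20 mm (distance of any of bin_centre, mug_centre, driver_centre, spare_centre from where it was at the start of the episode above 0.02 m).
It also fails if it takes over 72 s, if anything falls off the work surface, if the arm or the gripper's body presses on something with over 40 N, if the wrist force passes 120 N, or if a joint passes its speed limit or range.

### The arm

A 7-joint arm with a two-finger parallel gripper is mounted at the origin on the work surface. World frame = base frame: x ahead of the robot, y to its left, z up, the work surface at z = 0. Lengths are in m, angles in rad, forces in N, time in s.
With the tool pointing down it reaches from about 0.425 to 0.95 m from the base axis. Payload 4.7 kg.
Tool frame: the origin (TCP) lies between the finger pads; the fingertips stand 25 mm ahead of it and the grasp point (between the pads) lies 6 mm ahead of it; x points along the fingers, z is the direction in which the jaws open and shut, and the axes are right-handed (so a half turn about x gives the same grasp; the last joint's range is limited). The gripper opens to 85 mm and grips with 20 to 120 N. Pads are 22 mm wide; open, the fingers measure 114 mm over their backs; the gripper's body (76 mm by 85 mm) begins 54 mm behind the grasp point. The pads swing forward as they close: fully open they stand 13 mm farther back than shut.
Start: joints at [-1.225, 0.469, -0.049, 1.532, 0.024, 1.141, -0.082], TCP at [0.247, 0.628, 0.256] pointing down, gripper open.
Joint ranges: [-2.59, 2.59], [-0.33, 1.99], [-1.39, 1.29], [0.1, 2.45], [-1.04, 4.18], [0.21, 1.99], [-2.66, 2.66]. Speed limits (rad/s): [2.57, 2.57, 3.14, 3.14, 3.14, 3.14, 3.14].

### API

Orientations are given as a 3x3 rotation matrix whose columns are the frame's x, y, z axes.
In Python, from rig import * gives the robot as it stands. Calls block until the motion is done:
- movep(position, orientation): joint-space move of the TCP to a pose.
- move_l(position, attitude=None, feed=0.15, until_force=None): straight line of the TCP; attitude=None keeps the orientation; feed is the mean speed in m/s. With until_force (N) it stops when the force on the tool has changed by that much, and returns True; else False.
- move_joints(angles): joint-space move.
- command_gripper(opening, newtons=None): finger opening in m; newtons is the grip in N (None keeps the last); returns when the fingers have stopped.
- sleep(seconds).
- inverse_kinematics(position, orientation): joint angles nearest the present ones, or None.
- sense(): the state.
- camera(name): name is "scene" or "side" or "wrist"; returns (picture, depth): 400x640x3 uint8, red, green, blue; 400x640 float32, m along the optical axis (not along the pixel's ray), 0 where there is no reading.
- camera_params(name): a dict with "K" (3x3 intrinsics, pixels), "position" and "rotation" of the camera in the world; the wrist camera has in their place "tool_from_camera" (4x4, takes a point from camera to tool coordinates, whose origin is the TCP and whose axes are the tool frame's). Camera axes: x right, y down, z forward; pixel columns grow to the right and rows downward; lengths in m; the calibration is good to about 2 mm. A picture is of the moment at which its call begins: read the wrist's pose just before it. camera_params takes no time and is no camera call.
A pose or a line that the arm cannot do raises Unreachable and nothing moves.
- finish_job(): hands the job in, once; it reports no verdict.
The state is a dict: "time_s": time; "joint_pos": joint angles; "qd": joint speeds; "joint_efforts": joint torques, N m; "position": TCP position; "tcp_rot": TCP orientation; "wrist_force": force on the tool from outside, world axes, zero at the start; "ft_torque": the same for the moment, N m; "finger_gap": finger opening in m.
Only numpy, scipy, OpenCV 4.12 (cv2) and the standard library are available. Lean on these libraries where they do the work, as an engineer would, in place of code of your own. Each camera call takes 0.05 s, during which the arm holds its last target. There are 200 camera calls.

## Working session

There is one attempt and no reset: what is moved stays moved. The work goes in short steps, each a Python script; the robot and the scene stay as the last script left them, time stands still between calls to the robot, and variables do not carry over. Pictures are saved under pics/ and viewed, about 8 in all and at most 12, crops included, and the job is handed in when it is done.

```bash
mkdir -p pics; ls
cat > h.py <<'E'
from rig import *
import numpy as np, cv2
def snap(name,fn=None):
    s=sense(); im,d=camera(name); p=camera_params(name); K=np.array(p["K"])
    if name=="wrist":
        T=np.eye(4);T[:3,:3]=s["tcp_rot"];T[:3,3]=s["position"]
        M=T@np.array(p["tool_from_camera"]);R,t=M[:3,:3],M[:3,3]
    else: R,t=np.array(p["rotation"]),np.array(p["position"])
    if fn: cv2.imwrite("pics/"+fn,cv2.cvtColor(im,cv2.COLOR_RGB2BGR)); np.savez("pics/"+fn[:-4]+".npz",im=im,d=d,K=K,R=R,t=t)
    return im,d,K,R,t
def cloud(d,K,R,t):
    v,u=np.mgrid[:d.shape[0],:d.shape[1]]
    P=np.stack([(u-K[0,2])/K[0,0]*d,(v-K[1,2])/K[1,1]*d,d],-1)@R.T+t
    P[d==0]=np.nan
    return P
E
python3 - <<'E'
from h import *
for n in("scene","side"):
    im,d,K,R,t=snap(n,n+"0.png"); print(n,t,R.round(2).tolist(),K[0,0])
print(sense())
E
```

```text
pics
scene [0.8905038  0.61180123 0.99099936] [[-0.88, 0.36, -0.32], [0.48, 0.68, -0.56], [0.02, -0.64, -0.76]] 453.92621982899755
side [0.25708843 0.45586469 0.8143826 ] [[-0.88, -0.37, 0.3], [-0.47, 0.68, -0.56], [0.0, -0.64, -0.77]] 384.6400100709924
{'time_s': 0.1, 'joint_pos': array([-1.22491751,  0.4693913 , -0.04858934,  1.53359405,  0.02410656,
        1.14100189, -0.08229956]), 'qd': array([ 0.00023845, -0.00305892,  0.00044999, -0.00347999, -0.00019666,
       -0.00023846, -0.00033263]), 'joint_efforts': array([ 1.38207051e-03, -5.11515820e+01, -4.67846158e-02, -2.38391769e+01,
        1.07399430e-02,  4.35406517e-03, -2.37999529e-05]), 'position': array([0.2469064 , 0.62769461, 0.25533744]), 'tcp_rot': array([[-5.94401355e-04, -9.30598745e-01,  3.66040466e-01],
       [-1.70831722e-03,  3.66040942e-01,  9.30597180e-01],
       [-9.99998364e-01, -7.21650095e-05, -1.80733310e-03]]), 'wrist_force': array([ 0.21917274,  0.19260334, -0.02321854]), 'ft_torque': array([ 0.01167129, -0.00424823, -0.02687295]), 'finger_gap': 0.08527118959515824}
```

View pics/scene0.png

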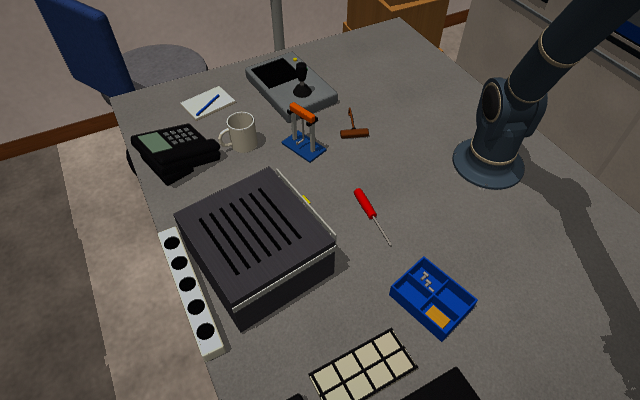

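View pics/side0.png

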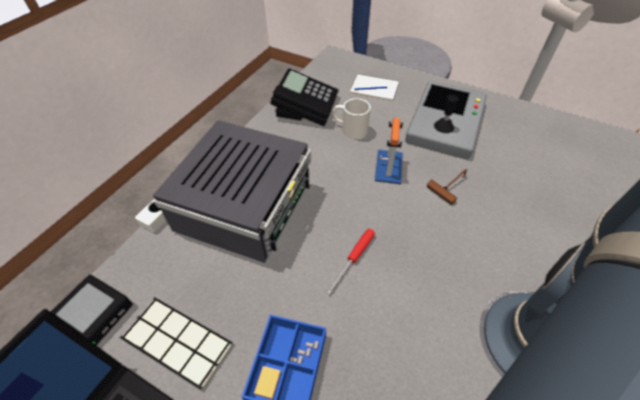

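Scene: the orange hook hangs on the blue stand at (303,112) in scene and (396,130) in side. The only lookalike is the brown hook lying on the bench at scene (354,132), side (441,190), so I choose the orange one. The rack is at (255,245), its yellow brow at (306,199).

```bash
cat > m.py <<'E'
import numpy as np,cv2
from h import cloud
for n in("scene0","side0"):
    z=np.load(f"pics/{n}.npz"); im=z["im"]; P=cloud(z["d"],z["K"],z["R"],z["t"])
    hsv=cv2.cvtColor(im,cv2.COLOR_RGB2HSV); H,S,V=[hsv[...,i].astype(int) for i in range(3)]
    def rep(nm,m,zr):
        m=m&(P[...,2]>zr[0])&(P[...,2]<zr[1]); Q=P[m]
        if len(Q)<5: print(n,nm,len(Q));return
        r=cv2.minAreaRect((Q[:,:2]*1000).astype(np.float32))
        print(n,nm,len(Q),"c",np.round(r[0],1),np.round(r[1],1),round(r[2],1),"zmin/med/max",np.nanpercentile(Q[:,2],[2,50,98]).round(4),"mean",Q.mean(0).round(4))
    v,u=np.mgrid[:400,:640]
    near=(np.hypot(u-303,v-112)<30) if n=="scene0" else (np.hypot(u-396,v-130)<30)
    rep("orangetop",near&(H<14)&(S>150)&(V>110),(.14,.17))
    rep("orange",near&(H<14)&(S>150)&(V>110),(.05,.2))
    rn=(np.hypot(u-303,v-145)<40) if n=="scene0" else (np.hypot(u-390,v-165)<40)
    rep("base",rn&(H>100)&(H<125)&(S>120),(.004,.02))
    rk=(np.hypot(u-255,v-245)<110) if n=="scene0" else (np.hypot(u-235,v-185)<110)
    rep("racktop",rk&(P[...,2]>.145),(.145,.165))
    rep("yellow",rk&(H>22)&(H<34)&(S>150)&(V>100),(.1,.2))
    print(np.nanmedian(P[rk&(P[...,2]>.13)],0))
E
python3 m.py
```

```text
scene0 orangetop 152 c [ 465.5 -321.4] [19.7 87.8] 20.2 zmin/med/max [0.1459 0.1525 0.1561] mean [ 0.4667 -0.3198  0.1519]
scene0 orange 152 c [ 465.5 -321.4] [19.7 87.8] 20.2 zmin/med/max [0.1459 0.1525 0.1561] mean [ 0.4667 -0.3198  0.1519]
scene0 base 583 c [ 465.2 -321.9] [ 77.7 127.4] 19.8 zmin/med/max [0.0074 0.013  0.0171] mean [ 0.4687 -0.3149  0.0127]
scene0 racktop 12261 c [737.4  -2.9] [280.4 284.4] 7.8 zmin/med/max [0.1496 0.1556 0.1588] mean [0.7496 0.0121 0.1554]
scene0 yellow 24 c [602.  -22.1] [ 5.6 27.6] 10.8 zmin/med/max [0.1469 0.1507 0.1521] mean [ 0.602  -0.0208  0.1504]
[0.75140446 0.02216216 0.15547486]
side0 orangetop 147 c [ 461.7 -317.7] [17.2 84.6] 18.4 zmin/med/max [0.1426 0.1494 0.1524] mean [ 0.461  -0.3138  0.1489]
side0 orange 166 c [ 463.  -319.6] [21.8 88.6] 15.5 zmin/med/max [0.131  0.1491 0.1524] mean [ 0.4605 -0.3122  0.1472]
side0 base 495 c [ 462.4 -320. ] [ 69.1 121.7] 19.0 zmin/med/max [0.0068 0.01   0.0132] mean [ 0.4585 -0.3089  0.0099]
side0 racktop 9952 c [736.2  -2.8] [280.3 282.9] 7.9 zmin/med/max [0.1481 0.1534 0.1559] mean [0.7352 0.0124 0.1532]
side0 yellow 0
[0.72933734 0.02484073 0.15327324]
```

Run:
```python
import cv2
a=cv2.imread("pics/scene0.png")[85:170,270:390]; b=cv2.imread("pics/side0.png")[150:260,225:325]
a=cv2.resize(a,(560,397),interpolation=2);b=cv2.resize(b,(240,264),interpolation=2)
import numpy as np
c=np.zeros((397,800,3),'uint8');c[:,:560]=a;c[:264,560:]=b
cv2.imwrite("pics/c0.png",c)
```

```text
(no output)
```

View pics/c0.png

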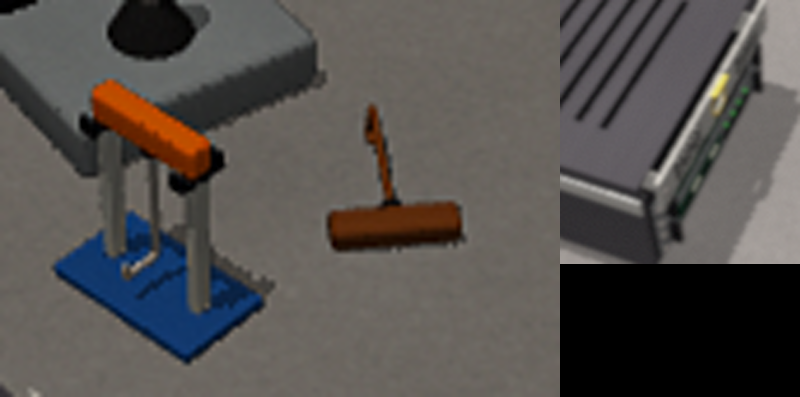

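```bash
cat >> h.py <<'E'
def att(yaw,pitch=0):
    # tool x = down (tilted by pitch toward heading yaw), tool z = heading (jaw direction)
    c,s=np.cos(yaw),np.sin(yaw); h=np.array([c,s,0]); dn=np.array([0,0,-1.])
    x=np.cos(pitch)*dn+np.sin(pitch)*h; z=np.cos(pitch)*h-np.sin(pitch)*dn
    return np.stack([x,np.cross(z,x),z],1)
E
python3 - <<'E'
from h import *
p=camera_params("wrist"); print(np.array(p["tool_from_camera"]).round(3),p["K"])
for y in (.136,.136+np.pi):
  for pt in (0,.3,.5,.7,.9):
    pt2=pt if y<1 else -pt
    for r in (.12,.18,.24):
      q=inverse_kinematics([.602-r*.99,-.02-r*.136,.26],att(y,pt2)); 
      print(y>1,pt,r,None if q is None else np.round(q,2))
for y in (.35,.35+np.pi):
    for z in (.138,.35): print(y,z,inverse_kinematics([.464,-.321,z],att(y)))
E
```

```text
[[ 0.001 -0.317  0.948 -0.117]
 [-0.    -0.948 -0.317  0.082]
 [ 1.     0.    -0.001 -0.002]
 [ 0.     0.     0.     1.   ]] [[345.52184918   0.         320.01132907]
 [  0.         345.52184918 199.67176387]
 [  0.           0.           1.        ]]
False 0 0.12 [-0.56  0.16  0.62  1.99 -0.11  1.02  0.25]
False 0 0.18 [-0.62  0.04  0.65  2.11 -0.03  1.    0.18]
False 0 0.24 [-0.68 -0.11  0.67  2.22  0.08  1.01  0.08]
False 0.3 0.12 [-0.72 -0.    0.75  2.17 -0.07  0.68  0.22]
False 0.3 0.18 [-0.8  -0.18  0.77  2.28  0.14  0.7   0.02]
False 0.3 0.24 [-0.52 -0.27  0.49  2.36  0.14  0.73  0.02]
False 0.5 0.12 [-0.93 -0.13  0.92  2.3   0.09  0.43  0.07]
False 0.5 0.18 [-0.87 -0.31  0.79  2.39  0.39  0.5  -0.22]
False 0.5 0.24 [ 0.19 -0.26 -0.05  2.44 -0.3   0.5   0.5 ]
False 0.7 0.12 [-1.08 -0.27  1.01  2.42  0.72  0.22 -0.52]
False 0.7 0.18 None
False 0.7 0.24 None
False 0.9 0.12 None
False 0.9 0.18 None
False 0.9 0.24 None
True 0 0.12 [-1.02  0.3   1.24  2.01 -0.33  1.06 -2.63]
True 0 0.18 None
True 0 0.24 None
True 0.3 0.12 None
True 0.3 0.18 [ 1.59 -0.13 -1.38  2.19 -0.35  0.72 -2.58]
True 0.3 0.24 [ 1.14 -0.23 -0.87  2.3  -0.43  0.75 -2.47]
True 0.5 0.12 None
True 0.5 0.18 [ 1.07 -0.15 -0.87  2.32 -0.57  0.5  -2.38]
True 0.5 0.24 [ 0.97 -0.28 -0.65  2.41 -0.7   0.6  -2.19]
True 0.7 0.12 [ 0.74 -0.04 -0.64  2.35 -0.9   0.22 -2.09]
True 0.7 0.18 None
True 0.7 0.24 None
True 0.9 0.12 None
True 0.9 0.18 None
True 0.9 0.24 None
0.35 0.138 [ 0.0618979   0.48014499  0.61987692  1.94396485 -0.37147604  0.83194433
  1.23280927]
0.35 0.35 [-0.31966264  0.35169763  1.12873204  1.71665926 -0.33056136  1.2846469
  1.2307166 ]
3.491592653589793 0.138 [-0.23639696  0.68220162  1.11167785  1.95791057 -0.74464225  0.9863221
 -1.55385886]
3.491592653589793 0.35 [-0.31521985  0.34838455  1.1205033   1.71650624 -0.32625523  1.28337904
 -1.91542844]
```

```bash
cat > v.py <<'E'
from h import *
def att2(yaw,p):  # camera side away from rack; looks along heading
    h=np.array([np.cos(yaw),np.sin(yaw),0]);dn=np.array([0,0,-1.])
    x=np.cos(p)*dn+np.sin(p)*h; y=-(np.cos(p)*h-np.sin(p)*dn)
    return np.stack([x,y,np.cross(x,y)],1)
ok=False
for p in (.6,.5,.4,.3):
    for r in (.14,.11,.17):
        pos=[.602-r*.99,-.02-r*.136,.27]
        if inverse_kinematics(pos,att2(.136,p)) is not None: ok=True;break
    if ok: break
print(p,r,pos); movep(pos,att2(.136,p)); sleep(.3)
im,d,K,R,t=snap("wrist","w1.png"); print(t,sense()["time_s"])
A=att(.35); 
P0=[.464,-.321,.33]
movep(P0,A); sleep(.3); snap("wrist","w2.png"); print(sense()["time_s"],sense()["joint_pos"].round(2))
E
python3 v.py; python3 -c "
import cv2;a=cv2.imread('pics/w1.png');b=cv2.imread('pics/w2.png');import numpy as np
cv2.imwrite('pics/w12.png',cv2.resize(np.vstack([a,b]),(480,600),interpolation=cv2.INTER_AREA))"
```

```text
0.6 0.14 [0.4634, -0.039040000000000005, 0.27]
[ 0.32972299 -0.05916103  0.32048878] 2.9417
4.4 [-0.2   0.31  0.94  1.74 -0.26  1.22  1.16]
```

View pics/w12.png

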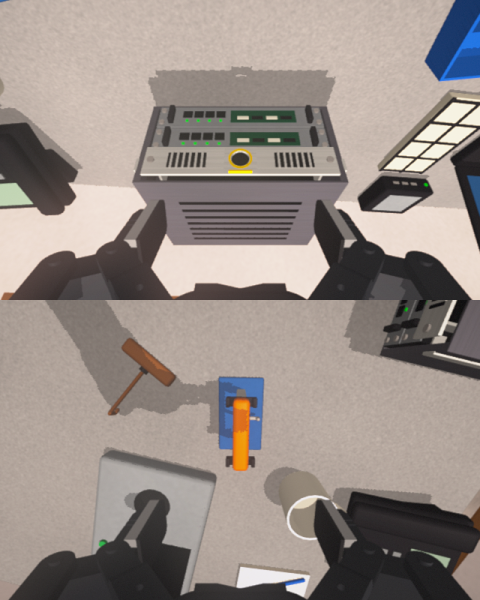

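Top image (w1): the finger hole, ringed in yellow, is at about (320,211) in full-size pixels, with the brow below it (the view is inverted). Bottom image (w2): the orange handle on the stand at about (321,180), toe pointing right (+x).

```bash
cat > m2.py <<'E'
import numpy as np,cv2
from h import cloud
z=np.load("pics/w1.npz"); im=z["im"]; P=cloud(z["d"],z["K"],z["R"],z["t"]);K,R,t=z["K"],z["R"],z["t"]
hsv=cv2.cvtColor(im,cv2.COLOR_RGB2HSV);H,S,V=[hsv[...,i].astype(int) for i in range(3)]
v,u=np.mgrid[:400,:640]
ring=(H>18)&(H<34)&(S>120)&(V>110)&(abs(u-320)<60)&(abs(v-213)<35)
# panel plane from bright grey around
pan=(abs(u-320)<110)&(abs(v-213)<14)&(S<50)&(V>130)
Q=P[pan&np.isfinite(P[...,0])]
c=Q.mean(0)
for _ in range(3):
    n=np.linalg.svd(Q-c)[2][2]; Q=Q[abs((Q-c)@n)<.003]; c=Q.mean(0)
n*=np.sign(n[0]); print("plane n",n.round(4),"c",c.round(4),len(Q),"yaw",np.degrees(np.arctan2(n[1],n[0])))
disc=(V<90)&(np.hypot(u-320,v-211)<22)
k,l,st,ce=cv2.connectedComponentsWithStats(disc.astype(np.uint8))
i=1+st[1:,4].argmax(); print("hole px",ce[i],st[i])
cn=max(cv2.findContours((l==i).astype(np.uint8),0,1)[0],key=len); print(cv2.fitEllipse(cn))
def cast(px,c,n):
    r=R@np.array([(px[0]-K[0,2])/K[0,0],(px[1]-K[1,2])/K[1,1],1]); return t+r*((c-t)@n)/(r@n)
nn=np.array([np.cos(.137),np.sin(.137),0])
e=cv2.fitEllipse(cn)[0]
print("hole",cast(e,c,n).round(4),cast(e,c,nn).round(4))
kk,ll,ss,cc=cv2.connectedComponentsWithStats(ring.astype(np.uint8))
for j in range(1,kk):
    if ss[j,4]>15: print("yellow",cc[j],ss[j],np.nanmean(P[ll==j],0).round(4))
# rack top in w1
m=(P[...,2]>.145)&(P[...,2]<.165)&(abs(u-320)<150)&(v>235)&(v<330);Q=P[m];print("top z",np.median(Q[:,2]))
# hook
z=np.load("pics/w2.npz"); im=z["im"]; P=cloud(z["d"],z["K"],z["R"],z["t"])
hsv=cv2.cvtColor(im,cv2.COLOR_RGB2HSV);H,S,V=[hsv[...,i].astype(int) for i in range(3)]
m=(H<18)&(S>150)&(V>150)&(abs(u-320)<60)
Q=P[m&(P[...,2]>.144)]; print("hook",len(Q),np.median(Q[:,2]),cv2.minAreaRect((Q[:,:2]*1000).astype(np.float32)))
b=(H>95)&(H<125)&(S>100)&(abs(u-320)<60)
Q=P[b&(P[...,2]<.02)]; print("base",len(Q),np.median(Q[:,2]),cv2.minAreaRect((Q[:,:2]*1000).astype(np.float32)))
E
python3 m2.py
```

```text
plane n [0.9907 0.1361 0.0034] c [ 0.6043 -0.0215  0.127 ] 3927 yaw 7.819396371775487
hole px [319.96621622 211.83783784] [309 204  23  17 296]
((319.9702453613281, 211.85621643066406), (15.811747550964355, 21.771739959716797), 90.45709228515625)
hole [ 0.6043 -0.0217  0.1256] [ 0.6043 -0.0217  0.1256]
yellow [319.84169884 211.51351351] [305 198  31  27 259] [ 0.6042 -0.0219  0.1251]
yellow [320.         228.03726708] [304 226  33   5 161] [ 0.6002 -0.0222  0.147 ]
top z 0.15242426443579252
hook 1301 0.14876267400420923 ((464.60809326171875, -323.3904724121094), (19.522842407226562, 88.53926849365234), 18.918441772460938)
base 3280 0.009470334892697996 ((535.1112060546875, -457.547119140625), (88.4061050415039, 433.9549865722656), 27.97451400756836)
```

```bash
cat >> h.py <<'E'
RY=.1365; XR=np.array([np.cos(RY),np.sin(RY),0]); YR=np.array([-np.sin(RY),np.cos(RY),0])
HOLE=np.array([.6043,-.0217,.129])
ST=np.array([.4645,-.322,.138]); SY=.34
def tcp_for(dx,toe_z,dy=0):
    """TCP so lip axis is dx past outer face, toe axis toe_z above hole centre"""
    return HOLE+XR*(dx-.028)+YR*dy+[0,0,toe_z+.105+.006]
E
python3 - <<'E'
from h import *
move_l(ST+[0,0,.08],att(SY)); move_l(ST+[0,0,.006],feed=.08)
command_gripper(0.0,120); s=sense(); print(s["finger_gap"],s["wrist_force"],s["position"]-ST)
move_l(ST+[0,0,.07],feed=.08); move_l(ST+[0,0,.15]); s=sense(); print(s["finger_gap"],s["wrist_force"],s["ft_torque"])
movep(tcp_for(-.045,.03),att(RY)); 
move_l(tcp_for(-.045,-.004),feed=.1); sleep(.3)
s=sense(); print(s["position"]-tcp_for(-.045,-.004),s["wrist_force"],s["ft_torque"],s["joint_pos"].round(2),s["time_s"])
snap("wrist","w3.png"); snap("scene","s3.png")
a=cv2.imread("pics/w3.png");b=cv2.resize(cv2.imread("pics/s3.png")[120:260,230:390],(320,280),interpolation=2)
c=np.zeros((400,800,3),'uint8');c[:,:480]=a[:,80:560];c[:280,480:]=b;cv2.imwrite("pics/c3.png",c)
E
```

```text
0.018439734828808042 [-0.42997196  1.71471336  6.14239748] [ 2.19001942e-04 -4.02767855e-05  6.47130740e-03]
0.01811558168478952 [-0.92947415  0.3060059  -2.86528714] [-0.01388902 -0.00052652  0.07162942]
[ 2.59939730e-04 -3.78516355e-05  4.61727413e-04] [-0.33614411 -0.82663981 -1.93108874] [0.0156149  0.00459987 0.01400761] [-0.77  0.36  0.96  1.93 -0.35  1.02  0.48] 10.5667
```

View pics/c3.png

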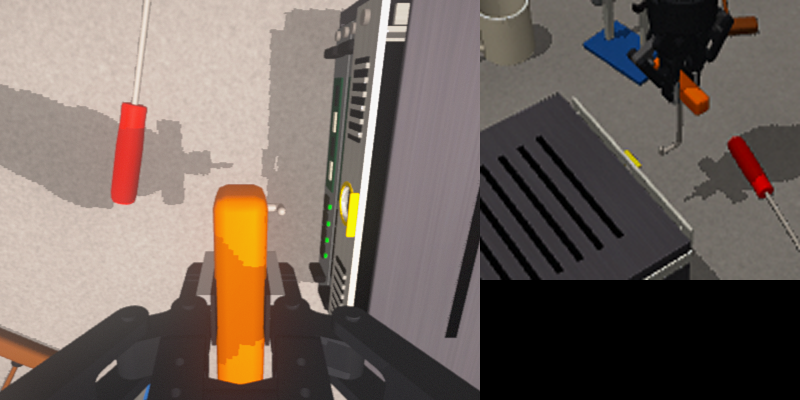

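The left image (wrist) shows the handle held upright and the lip at about (360,211) full pixels, level with the ring and brow at (425-435,205). Next, a differential check of lip against hole in these same views.

```bash
cat > m3.py <<'E'
import numpy as np,cv2,sys
from h import *
z=np.load("pics/w3.npz"); im=z["im"]; P=cloud(z["d"],z["K"],z["R"],z["t"]);K,R,t=z["K"],z["R"],z["t"]
F=lambda X:np.stack([(X-HOLE)@XR,(X-HOLE)@YR,X[...,2]-HOLE[2]],-1)*1000
G=F(P); hsv=cv2.cvtColor(im,cv2.COLOR_RGB2HSV);H,S,V=[hsv[...,i].astype(int) for i in range(3)]
v,u=np.mgrid[:400,:640]
def proj(X): c=R.T@(X-t); return (K@c/c[2])[:2]
tcp=sense()["position"]; h=tcp-[0,0,.006]; tip=h+.028*XR-[0,0,.0945]
print("pred tip px",proj(tip),"pred hole px",proj(HOLE),"pred browtop px",proj(HOLE+[0,0,.0239]-.003*XR))
q=(abs(u-357)<14)&(abs(v-210)<9)&(G[...,2]>-40)&(G[...,2]<40); 
print("lip pts",q.sum(),G[q].min(0),G[q].max(0)); w=q&(u>355); print(u[w].mean(),v[w].mean(),G[w].mean(0))
o=(H<20)&(S>150)&(V>150)&(abs(u-320)<45); Q=G[o&(G[...,2]>100)]; top=Q[Q[:,2]>np.nanpercentile(Q[:,2],60)]
print("handle top",top.min(0),top.max(0))
yl=(H>22)&(H<34)&(S>140)&(V>120)&(u>415)&(u<450)&(v>170)&(v<245)
k,l,st,ce=cv2.connectedComponentsWithStats(yl.astype(np.uint8))
for j in range(1,k):
    if st[j,4]>15: g=G[l==j]; print("yel",ce[j],st[j],np.nanmin(g,0).round(1),np.nanmax(g,0).round(1),np.nanmean(g,0).round(1))
# scene camera
z=np.load("pics/s3.npz");K,R,t=z["K"],z["R"],z["t"]; G=F(cloud(z["d"],K,R,t)); print("scene pred tip",proj(tip),"pred brow",proj(HOLE+[0,0,.0239]-.003*XR))
hs=cv2.cvtColor(z["im"],cv2.COLOR_RGB2HSV).astype(int);yl=(hs[...,0]>22)&(hs[...,0]<34)&(hs[...,1]>150)&(abs(u-306)<15)&(abs(v-199)<12);print("scene brow",u[yl].mean(),v[yl].mean(),np.nanmean(G[yl],0))
# lip in scene crop ~ (480+182)/.. -> 230+91=321,120+75=195
q=(abs(u-323)<8)&(abs(v-195)<5)&(G[...,2]>-30)&(G[...,2]<60);print("scene lip",q.sum(),u[q].min() if q.any() else 0,G[q].round(1)[:8],[(a,b) for a,b in zip(u[q],v[q])][:8])
E
python3 m3.py
```

```text
pred tip px [363.83248317 209.03716845] pred hole px [427.64273701 205.67537709] pred browtop px [434.14914666 218.48839045]
lip pts 171 [-54.74647308  -5.44666224  -5.21346571] [-43.48218569   1.06796652   7.24537904]
360.40384615384613 208.45192307692307 [-46.58824196  -1.22748183   2.14307954]
handle top [-83.29855605 -38.56807987 112.20832248] [-65.8143637   41.58603207 157.15804411]
yel [430.04485981 210.6953271 ] [419 182  20  55 535] [ -5.5 -16.8 -59.5] [11.7 15.6 20.4] [-1.9  0.5 10.8]
scene pred tip [320.07243927 194.53555294] pred brow [305.8068246  197.69807162]
scene brow 305.76 198.68 [-4.64564027 -3.09021159 16.1436853 ]
scene lip 34 319 [[-67.6  -2.2   2.6]
 [-68.6   0.6   4.6]
 [-71.2   1.3   3.5]
 [-74.8   0.6   0.4]
 [-62.1  -3.1   1.7]
 [-63.1  -0.4   3.5]
 [-65.7   0.4   2.6]
 [-69.2  -0.1  -0.3]] [(np.int64(327), np.int64(191)), (np.int64(328), np.int64(191)), (np.int64(329), np.int64(191)), (np.int64(330), np.int64(191)), (np.int64(325), np.int64(192)), (np.int64(326), np.int64(192)), (np.int64(327), np.int64(192)), (np.int64(328), np.int64(192))]
```

Both wrist views put the hole at about z = 0.1257, so I'm using that instead of my 0.129 guess. Lateral agreement is within 2 mm. Inserting with a force guard.

```bash
sed -i 's/^HOLE=.*/HOLE=np.array([.6043,-.0217,.1257])/' h.py
python3 - <<'E'
from h import *
move_l(tcp_for(-.045,-.004),feed=.05)
print(move_l(tcp_for(-.006,-.004),feed=.06,until_force=3))
hit=move_l(tcp_for(.013,-.004),feed=.03,until_force=3); s=sense(); print("hit",hit,(s["position"]-tcp_for(.013,-.004))@XR,s["wrist_force"])
if not hit:
    sleep(.2)
    hit=move_l(tcp_for(.013,.007),feed=.02,until_force=3); s=sense(); print("lift",hit,s["position"]-tcp_for(.013,.007),s["wrist_force"])
sleep(.2);print(sense()["wrist_force"],sense()["time_s"])
snap("wrist","w4.png"); snap("scene","s4.png")
a=cv2.resize(cv2.imread("pics/w4.png")[120:300,300:500],(440,396),interpolation=2);b=cv2.resize(cv2.imread("pics/s4.png")[140:250,250:360],(360,360),interpolation=2)
c=np.zeros((400,800,3),'uint8');c[:396,:440]=a;c[:360,440:]=b;cv2.imwrite("pics/c4.png",c)
E
```

```text
False
hit False -0.0001619948183742965 [ 0.06585399 -0.2789563  -1.47671991]
lift False [-4.3007209e-05  5.2065554e-05 -1.0996295e-06] [ 0.052674    0.50715481 -1.40640358]
[ 0.43055378  0.85101088 -1.67788122] 13.6
```

View pics/c4.png

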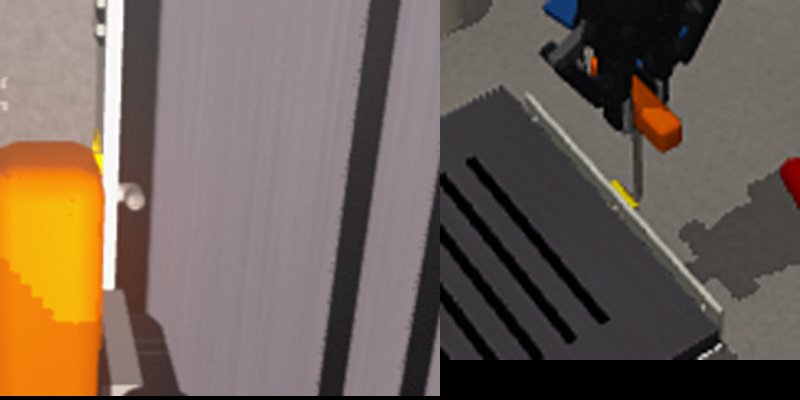

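The wrist view shows the lip through the hole, behind the bright panel at crop pixel (132,196), with no contact. Now pulling.

Run:
```python
from h import *
f=lambda:float(sense()["wrist_force"]@XR)
f0=np.mean([f() for _ in range(3)]); print("f0",f0)
o=lambda:round(float((sense()["position"]-tcp_for(.007,.007))@-XR)*1000,1)
print(move_l(tcp_for(.003,.007),feed=.02,until_force=9),o(),f()-f0)
h=move_l(tcp_for(.007-.072,.007),feed=.03,until_force=9); print("leg1",h,o(),f()-f0)
x=.072; 
while x<.140:
    x+=.001; h=move_l(tcp_for(.007-x,.007),feed=.012,until_force=6); F=np.mean([f() for _ in range(2)])-f0
    print(round(x,4),o(),round(F,1),h,end="; ")
    if F>9: break
sleep(.4); s=sense(); print("\nheld",o(),f()-f0,s["wrist_force"],s["ft_torque"],s["time_s"])
snap("wrist","w5.png");
```

```text
f0 -0.5486228653094014
False 3.6 4.183955456266247
leg1 False 71.9 4.413596867860306
0.073 73.1 4.1 False; 0.074 74.1 4.5 False; 0.075 75.1 3.7 False; 0.076 76.1 4.9 False; 0.077 77.1 4.4 False; 0.078 78.1 4.5 False; 0.079 79.1 4.0 False; 0.08 80.1 3.9 False; 0.081 81.1 3.0 False; 0.082 82.1 4.2 False; 0.083 83.1 4.1 False; 0.084 84.1 4.0 False; 0.085 85.1 3.8 False; 0.086 86.1 4.1 False; 0.087 87.1 4.0 False; 0.088 88.1 4.0 False; 0.089 89.1 4.2 False; 0.09 90.1 3.9 False; 0.091 91.1 4.5 False; 0.092 92.1 4.7 False; 0.093 92.9 5.3 False; 0.094 93.6 5.9 False; 0.095 94.3 6.7 False; 0.096 94.9 8.4 False; 0.097 95.5 9.3 False; 
held 95.5 8.456110714805236 [ 7.92459475  0.41597959 -6.28097351] [ 0.17544439 -2.35983884 -0.00672398] 23.4167
```

The stop is clear: sliding force about 4 N, ramping to about 9 N. One small extra nudge for margin, then unhook.

Run:
```python
from h import *
f=lambda:float(sense()["wrist_force"]@XR)+.55
p=sense()["position"]
move_l(p-XR*.0012,feed=.01,until_force=4); sleep(.4); print("F",f(),sense()["wrist_force"])
X=.007-.097
def g(dx,tz,feed,uf=None):
    r=move_l(tcp_for(X+dx,tz),feed=feed,until_force=uf); print(dx,tz,r,sense()["wrist_force"].round(1))
g(.007,.007,.02); sleep(.2); snap("wrist","w6.png"); snap("scene","s6.png")
print(sense()["time_s"])
a=cv2.resize(cv2.imread("pics/w6.png")[100:300,250:500],(480,384),interpolation=2);b=cv2.resize(cv2.imread("pics/s6.png")[120:260,250:390],(320,320),interpolation=2)
c=np.zeros((400,800,3),'uint8');c[:384,:480]=a;c[:320,480:]=b;cv2.imwrite("pics/c6.png",c)
```

```text
F 9.355314718874343 [ 8.74492844  1.04153694 -6.13314984]
0.007 0.007 False [-0.4 -0.6 -1.7]
24.9
```

View pics/c6.png

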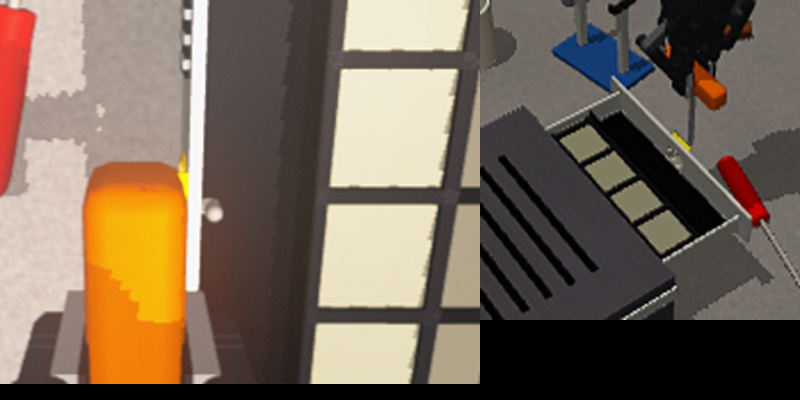

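The tray is fully out and the lip is clear behind the panel at crop pixel (212,211); the contact force is back to zero. Unhooking, guarded.

Run:
```python
from h import *
X=.007-.097
def g(dx,tz,feed,uf=None):
    r=move_l(tcp_for(X+dx,tz),feed=feed,until_force=uf); print(dx,tz,r,sense()["wrist_force"].round(1)); return r
ok=not g(.007,-.004,.02,2.5) and not g(-.012,-.004,.03,2) and not g(-.05,-.004,.06,2.5)
if ok:
    g(-.05,.08,.15)
    movep(ST+[0,0,.13],att(SY)); sleep(.3)
    snap("wrist","w7.png"); snap("scene","s7.png"); print(sense()["time_s"],sense()["position"]-ST)
    a=cv2.resize(cv2.imread("pics/w7.png")[100:400,170:470],(400,400));b=cv2.resize(cv2.imread("pics/s7.png")[50:250,240:440],(400,400),interpolation=2)
    cv2.imwrite("pics/c7.png",np.hstack([a,b]))
```

```text
0.007 -0.004 False [-0.4 -0.  -2.2]
-0.012 -0.004 False [-0.1  0.8 -2.2]
-0.05 -0.004 False [ 0.1  0.6 -1.2]
-0.05 0.08 False [-0.1 -0.6 -2.6]
29.3667 [0.00035043 0.00064506 0.13026155]
```

View pics/c7.png

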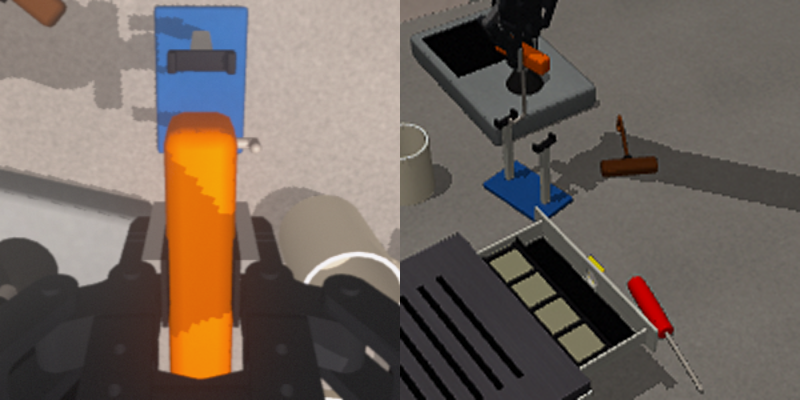

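The hook is held upright over the empty stand, with the far saddle at crop (201,60) and the handle centred on the same column. Measuring the saddle offset, then lowering if it's within 3 mm.

Run:
```python
from h import *
z=np.load("pics/w7.npz");K,R,t=z["K"],z["R"],z["t"];P=cloud(z["d"],K,R,t)
X=np.array([np.cos(SY),np.sin(SY),0]);Y=np.array([-np.sin(SY),np.cos(SY),0])
G=np.stack([(P-ST)@X,(P-ST)@Y,P[...,2]],-1)*1000
v,u=np.mgrid[:400,:640]
q=(G[...,2]>118)&(G[...,2]<145)&(abs(G[...,0])<30)&(G[...,1]>20)&(v<180); print("saddle",q.sum(),np.percentile(G[q],[2,50,98],axis=0).round(1))
hs=cv2.cvtColor(z["im"],cv2.COLOR_RGB2HSV).astype(int); b=(hs[...,0]>95)&(hs[...,0]<125)&(hs[...,1]>100)&(G[...,2]<20)&(abs(G[...,0])<60)&(abs(G[...,1])<90)
print("base",np.percentile(G[b],[1,99],axis=0).round(1))
o=(hs[...,0]<20)&(hs[...,1]>150)&(G[...,2]>240)&(abs(G[...,1])<60); print("handle",np.percentile(G[o],[2,50,98],axis=0).round(1))
tip=sense()["position"]-[0,0,.1005]+.028*X; c=R.T@(tip-t); print("pred tip px",(K@c/c[2])[:2], "seen ~",170+255*.75,100+146*.75)
off=np.mean(np.percentile(G[q][:,0],[2,98]))
print("off",off)
if abs(off)<3:
    move_l(ST+[0,0,.03],feed=.12)
    print(move_l(ST+[0,0,.004],feed=.02,until_force=3),sense()["position"]-ST,sense()["wrist_force"])
```

```text
saddle 859 [[-18.2  31.8 123.5]
 [  0.5  37.9 125.9]
 [ 18.1  43.1 134.5]]
base [[-36.7 -47.8   7.5]
 [ 35.3  59.8  11.4]]
handle [[ -9.9 -34.4 261.8]
 [ -0.9  11.4 272.9]
 [  8.3  43.7 274.4]]
pred tip px [363.80770075 210.34216197] seen ~ 361.25 209.5
off -0.07517487129315903
True [-4.54638435e-05  9.86277912e-05  6.46299729e-03] [0.28068925 0.31425015 6.12524488]
```

Run:
```python
from h import *
command_gripper(.06,20); sleep(.2); print(sense()["wrist_force"])
move_l(ST+[0,0,.12],feed=.08); move_l(ST+[-.03,.0,.25]); sleep(.6)
for n in("scene","side"): snap(n,n+"8.png")
snap("wrist","w8.png"); print(sense()["time_s"])
c=np.hstack([cv2.resize(cv2.imread(f"pics/{n}8.png")[a:a+200,b:b+200],(400,400),interpolation=2) for n,a,b in(("scene",50,240),("side",70,250))]); cv2.imwrite("pics/c8.png",c)
u,v=np.meshgrid(range(640),range(400))
for n in("side8","scene8","w8"):
    z=np.load(f"pics/{n}.npz");P=cloud(z["d"],z["K"],z["R"],z["t"]);hs=cv2.cvtColor(z["im"],cv2.COLOR_RGB2HSV).astype(int)
    m=(hs[...,0]<18)&(hs[...,1]>150)&(hs[...,2]>110)&(P[...,2]>.12)&(P[...,2]<.2)&(np.hypot(P[...,0]-.4645,P[...,1]+.322)<.08)
    Q=P[m]; print(n,len(Q),np.median(Q[:,2]) if len(Q) else 0,cv2.minAreaRect((Q[:,:2]*1000).astype(np.float32)) if len(Q)>5 else 0)
```

```text
[ 0.8231972   0.1886925  -0.19470464]
35.4667
side8 177 0.1491610419264896 ((460.6474914550781, -319.84075927734375), (18.909500122070312, 84.75701904296875), 20.018476486206055)
scene8 163 0.15205377138623566 ((464.498779296875, -320.9339904785156), (21.640716552734375, 87.954345703125), 19.14261245727539)
w8 626 0.14802733363087478 ((462.8116760253906, -323.475830078125), (19.63582992553711, 88.35926055908203), 19.77517318725586)
```

View pics/c8.png

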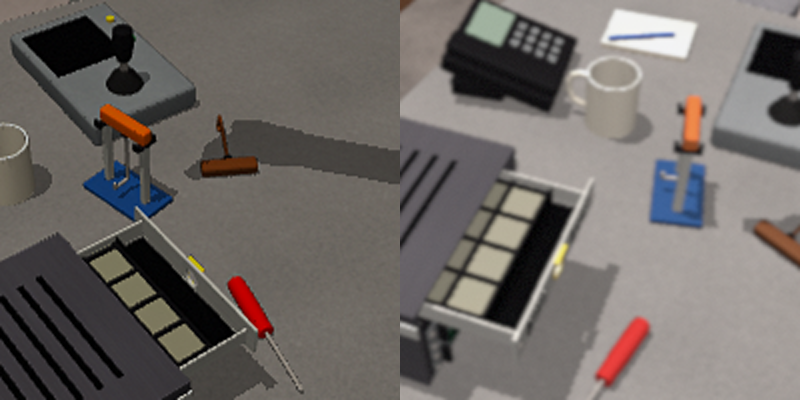

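The hook hangs level in both saddles, the tray is out, and the mug and screwdriver haven't moved. Handing in.

```bash
python3 -c "
from rig import *
finish_job()"
```

```text
the job is handed in; nothing more can be done
```

I pulled the filter tray out against its stop with the orange hook, unhooked, hung the hook back on its stand and handed the job in at about 35 s of the 72 s allowed. The hand-in gives no verdict.

- **Pull:** The tray slid at a steady 4 N or so. From about 92 mm of hook travel the force ramped up, and I held it at about 9.4 N on the wrist sensor, well under 20 N. That leaves about 5 N on the stop. The tray is about 90 mm or more out.
- **Unhooking:** The hook came out with no sign of catching on the tray.
- **Hook on stand:** In the last pictures it sits in both saddles, within about 4 mm of where it first hung, at the same height and angle. The gripper is clear of it.
- **Other things:** The mug and screwdriver look undisturbed. I did not check the parts bin and spare cassette afterwards, but the arm never worked near them.
- **Disagreements:** The wrist camera put the hole at z = 0.126, while I had worked out 0.129 from the description. I used 0.1257 and the lip went in without touching. The side and wrist cameras differed by 2–4 mm on the hook's position, which was within tolerance.

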